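# Hang a keyholed caddy on the two screws of its bench stand

### The job

Hang the steel caddy on the bench stand: bring the two round holes of its back plate over the screw heads, press the plate back against the spring collars until it is behind the heads and, still holding it pressed, slide it down until the screws reach the ends of the narrow slots. Bed it there with a firm downward push of about 15 newtons, then let go. Work by feel so that the sheet metal is never forced (30 newtons would bend it), and leave the beaker, the flask and the petri dish where they stand.

Things in the scene. Friction and masses are not known exactly. Their poses are not given: they have to be found in the camera images.
- caddy: Bare sheet-steel caddy standing upright, empty, about 0.32 kg: an open-topped pocket before a flat back plate. Origin on the underside, below the pocket's centre; x from pocket to plate, z up. The plate is 112 mm wide (y), 108 mm high and 3 mm thick, from x = 27 to 30 mm (its back face), so it stands out 31 mm past the pocket on each side. Two keyholes go through it, at y = -36 and +36 mm.
- pocket_mouth (a point): Centre of the pocket's open top, (0, 0, 90) mm in the caddy's frame. The pocket is 50 mm wide (y), 54 mm deep (x), 90 mm high, with 2.5 mm walls and a closed floor; its two flat side walls can be gripped from above across y.
- round_holes (a point): Point on the caddy's back face midway between the centres of the two round holes: (30, 0, 60) mm in the caddy's frame, same axes. Each round hole is 20 mm across; from its top a straight slot 9 mm wide leads up to a closed end at z = 81 mm in the caddy's frame.
- slot_ends (a point): Point on the caddy's back face midway between where the two screws' axes lie when the screws sit at the ends of the slots: (30, 0, 78) mm in the caddy's frame, same axes; 18 mm above the round holes.
- stand: Bench stand, immovable: an upright grey panel 150 mm wide, 168 mm high, 5 mm thick, on a foot 160 mm wide and 15 mm high that reaches 48 mm in front of the panel and 78 mm behind. Origin on the worktop under the middle of the panel's front face; x points into the panel, away from the side where things hang; z up. In its front a shallow upright adjusting groove runs behind each screw.
- screws: The panel's two fixed screws, at one hand-set height (118 to 138 mm over the worktop). Origin midway between their axes, on the panel's front face; axes as the stand's. Screws at y = -36 and +36 mm, along -x, with domed heads 15 mm across and 4 mm thick. How far they stand out is set by hand, alike on both and not measured: the back of the heads is 8.5 to 11.5 mm before the panel.
- shanks: The 6 mm thick shanks of the screws, on which the slots' ends come to bear; axes as the screws'. Behind each head a spring collar, a disc 26 mm across, rides on the shank; at rest its front is 1.5 mm behind the head. To get behind the heads the 3 mm plate pushes both in 1.5 mm, about 6 N in all; they bottom at 3 mm, 9 N. The clamped plate drags (about 5 N): let go, it does not sink by itself.
- beaker: Low glass beaker, 54 mm wide and 71 mm high, a bystander. Origin: centre of its underside.
- flask: Stoppered conical flask, 67 mm wide and 126 mm high, a bystander. Origin: centre of its underside.
- petri_dish: Closed petri dish, 62 mm wide and 18 mm high, a bystander. Origin: centre of its underside.
Things that resemble listed ones, but are neither listed nor needed, are in the scene too. What is shaped like the caddy but red is not meant.

How it is judged:
On the way, in this order (a step that is already met when the one before it is completed fails the run):
1. both screw heads are through the round holes (the plate's back face less than 8.8 mm before the panel) (x of round_holes in the frame of screws between -0.0088 and 0.002 m and y of round_holes in the frame of screws between -0.004 and 0.004 m and z of round_holes in the frame of screws between -0.0045 and 0.0045 m), for 0.1 s.
2. still in the grip, the caddy has been slid down until the screws sit at the ends of the slots (within 2 mm), and bedded on the shanks with more than 9 N (x of slot_ends in the frame of screws between -0.0105 and -0.0015 m and y of slot_ends in the frame of screws between -0.0035 and 0.0035 m and z of slot_ends in the frame of screws between -0.002 and 0.002 m and contact force between caddy and shanks above 9 N and contact force between the fingers and caddy above 1 N), for 0.2 s.
At the end, for the whole second after the job is handed in: The caddy hangs released and at rest on both screws: the screws at the ends of the slots within 2 mm in height and 3.5 mm sideways, the plate behind the heads (its back face there 1.5 to 10.5 mm before the panel), upright within 0.13 rad and level with the screws within 0.06 rad (x of slot_ends in the frame of screws between -0.0105 and -0.0015 m and y of slot_ends in the frame of screws between -0.0035 and 0.0035 m and z of slot_ends in the frame of screws between -0.002 and 0.002 m and angle between the y axis of caddy and the y axis of screws, either way round below 0.06 rad and angle between caddy's own z axis and vertical below 0.13 rad and linear speed of caddy below 0.01 m/s and contact force between the fingers and caddy below 0.1 N); the robot touches nothing.
It fails at once if the caddy is forced against the screws' shanks with more than 30 N (contact force between caddy and shanks above 30 N).
It fails at once if the caddy is forced against the screws, heads and collars taken together, with more than 40 N (contact force between caddy and screws above 40 N).
It fails at once if the caddy is forced against the stand with more than 30 N (contact force between caddy and stand above 30 N).
It fails at once if the beaker, the flask or the petri dish is moved by more than 15 mm (distance of any of beaker, flask, petri_dish from where it was at the start of the episode above 0.015 m).
It also fails if it takes over 48 s, if anything falls off the work surface, if the arm or the gripper's body presses on something with over 40 N, if the wrist force passes 120 N, or if a joint passes its speed limit or range.

### The arm

A 6-joint arm with a two-finger parallel gripper is mounted at the origin on a cart in front of the work surface, level with it; the furniture and walls round the work are solid. World frame = base frame: x ahead of the robot, y to its left, z up, the work surface at z = 0. Lengths are in m, angles in rad, forces in N, time in s.
With the tool pointing down it reaches from about 0.3 to 0.875 m from the base axis. Payload 6.4 kg.
Tool frame: the origin (TCP) lies between the finger pads; the fingertips stand 8 mm ahead of it and the grasp point (between the pads) lies 11 mm behind it; z points along the fingers, y is the direction in which the jaws open and shut (so a half turn about z gives the same grasp; the last joint's range is limited). The gripper opens to 85 mm and grips with 20 to 120 N. Pads are 22 mm wide; open, the fingers measure 114 mm over their backs; the gripper's body (76 mm by 85 mm) begins 54 mm behind the grasp point. The pads swing forward as they close: fully open they stand 13 mm farther back than shut.
Start: joints at [1.094, 0.181, 1.607, -0, 1.354, -0.206], TCP at [0.154, 0.554, 0.239] pointing down, gripper open.
Joint ranges: [-2.99, 2.99], [-0.89, 2.07], [0.3, 2.58], [-1.14, 4.28], [0, 2.63], [-3.12, 3.12]. Speed limits (rad/s): [2.57, 2.57, 3.01, 3.14, 3.14, 3.14].

### API

Orientations are given as a unit quaternion [w, x, y, z].
In Python, from bench import monitor, viewer, workorder, spotter gives the robot as it stands. The module is installed in compiled form; this text tells all that it offers.
- The arm moves only by the tool move_arm, never from a script. Its argument "motion" is a list of rows, each a list of 3 entries, a list of its own where there are three numbers: the shift along the tool's x, y, z in units of 60 mm (1.0 is 60 mm), then the turn, a rotation vector about the tool's x, y, z in units of 8 degrees (1.0 is 8 degrees), then the opening in per cent of the stroke, from 0 (shut) to 100 (fully open). In form: [[[dx, dy, dz], [rx, ry, rz], grip], ...]. A call has 1 to 10 rows; each row is the pose to reach, as a shift and turn from the pose commanded when the call began, along the tool's axes at that moment; what a row does not reach only later rows make up. A row lasts 1/8 s, in which the tool goes at most 62.5 mm and 10.7 degrees, less where a joint would pass 70% of its speed; a pose out of reach is approached as far as the arm can. A call with a gripper value outside its range is refused whole. The fingers move at their own pace and stop on an object; the grip force is fixed at half the most. Time passes only in rows, so rows that repeat a pose let the fingers close. It gives the time, the measured TCP pose, the force and the opening at its end, in the units of the state.
- monitor.get_obs(): the state, without advancing time (a new reading comes with each control period).
- viewer.camera(name): name is "scene" or "top" or "wrist"; returns the picture (400x640x3 uint8, blue, green, red); there is no depth.
- viewer.calibration(name): a dict with "fovy" (degrees; the focal length in pixels is half the picture's height over the tangent of half this angle, whatever the lens; pixels are square), "cx", "cy" (the principal point, pixels), "extrinsics" (4x4, takes a point from camera to world coordinates). Camera axes: x right, y down, z forward; pixel columns grow to the right and rows downward; lengths in m; the calibration is good to about 2 mm. A picture is of the moment at which its call begins: read the wrist's pose just before it. calibration takes no time and is no camera call; for the wrist camera it gives the pose at the moment of the call.
- workorder.hand_in(): hands the job in, once; it reports no verdict.
Trained networks look in the newest picture that a camera, given by its name, has taken for a name from the list of things; names that differ only in an ending like _2 or _b are one class to them, and where a whole thing is asked for, a point or a joint stands for the part that bears it (a point fixed in the world has none). Each returns a list of dicts, best first, with "score" (0 to 1); they miss things now and then, are a little off and sometimes report something else, mostly with a low value. They report only what shows in the picture. A call takes as long as a camera call. They do not tell look-alikes from the thing itself.
- spotter.search_frame(camera, name): "centre" ([column, row] as shares, 0 to 1, of the picture: columns of its width, rows of its height, amid what is visible of it).
- spotter.outline_of(camera, name): "region" (400x640 bool, what is visible of it) and "centre" ([column, row] as shares, 0 to 1, of the picture: columns of its width, rows of its height, amid what is visible of it).
The state is a dict: "time_s": time; "q": joint angles; "dq": joint speeds; "joint_efforts": joint torques, N m; "eef_pos": TCP position; "eef_rot": TCP orientation; "wrist_force": force on the tool from outside, world axes, zero at the start; "torque": the same for the moment, N m; "opening": opening from 0.0 (shut) to 1.0 (fully open).
Only numpy, scipy, OpenCV 4.12 (cv2) and the standard library are available. Lean on these libraries where they do the work, as an engineer would, in place of code of your own. Each camera call takes 0.05 s, during which the arm holds its last target. There are 200 camera calls.

## Working session

There is one attempt and no reset: what is moved stays moved. The work goes in short steps, Python scripts to look and compute and a tool call to move; the robot and the scene stay as the last step left them, time stands still between calls to the robot, and variables do not carry over. Pictures are saved under pics/ and viewed, about 8 in all and at most 12, crops included, and the job is handed in when it is done.

Besides the shell and the picture viewer there is one more tool, called by a JSON object that holds its "method" and its "body", one argument or row to a line. move_arm: Moves the arm, as the interface text tells. Its arguments: {"type":"object","properties":{"motion":{"type":"array","items":{"type":"array"}}},"required":["motion"]}

```bash
mkdir -p pics
cat > h.py <<'E'
import numpy as np, cv2
from bench import monitor, viewer, workorder, spotter
def save(n,f):
    im=np.asarray(viewer.camera(n)); cv2.imwrite('pics/'+f,im); return im
def K(c): 
    f=200/np.tan(np.radians(c['fovy'])/2); return f,c['cx'],c['cy'],np.array(c['extrinsics'])
def ray(c,u,v):
    f,cx,cy,E=K(c); d=E[:3,:3]@np.array([(u-cx)/f,(v-cy)/f,1]); return E[:3,3],d
def onz(c,u,v,z):
    o,d=ray(c,u,v); return o+d*(z-o[2])/d[2]
def proj(c,p):
    f,cx,cy,E=K(c); q=(np.asarray(p)-E[:3,3])@E[:3,:3]; return np.stack([f*q[...,0]/q[...,2]+cx,f*q[...,1]/q[...,2]+cy],-1)
E
python3 - <<'E'
from h import *
s=monitor.get_obs();print({k:np.round(v,3) for k,v in s.items()})
a=save('scene','s1.png');b=save('top','t1.png')
cv2.imwrite('pics/both.png',cv2.resize(np.vstack([a,b]),(0,0),fx=.75,fy=.75))
for n in ('scene','top'):
    c=viewer.calibration(n);print(n,c['fovy'],c['cx'],c['cy'],np.round(c['extrinsics'],3).tolist())
    for o in ['caddy','stand','screws','beaker','flask','petri_dish','pocket_mouth']:
        print(o,[(np.round(np.array(r['centre'])*[640,400]).tolist(),round(r['score'],2)) for r in spotter.search_frame(n,o)[:4]])
E
```

```text
{'time_s': np.float64(0.0), 'q': array([ 1.094,  0.182,  1.608, -0.   ,  1.354, -0.206]), 'dq': array([ 0.   ,  0.002,  0.001,  0.001, -0.001, -0.   ]), 'joint_efforts': array([-0.0000e+00, -4.4484e+01, -3.5136e+01, -0.0000e+00,  9.0000e-03,
       -0.0000e+00]), 'eef_pos': array([0.154, 0.554, 0.238]), 'eef_rot': array([-0.   ,  0.135,  0.991, -0.001]), 'wrist_force': array([-0.277, -0.734, -0.057]), 'torque': array([-0.024,  0.043,  0.056]), 'opening': np.float64(0.998)}
scene 57.749973482603565 316.3941208532736 205.1876225893938 [[0.892, -0.324, 0.316, 0.129], [-0.452, -0.635, 0.626, -0.942], [-0.002, -0.701, -0.713, 0.956], [0.0, 0.0, 0.0, 1.0]]
caddy [([304.0, 223.0], 0.97), ([383.0, 355.0], 0.71)]
stand [([290.0, 165.0], 0.94)]
screws []
beaker [([267.0, 143.0], 0.46)]
flask [([344.0, 199.0], 0.74), ([298.0, 219.0], 0.31)]
petri_dish [([258.0, 183.0], 0.49), ([301.0, 222.0], 0.47)]
pocket_mouth [([304.0, 222.0], 0.95), ([385.0, 356.0], 0.95)]
top 57.31037476830481 316.439001221126 197.24875897344373 [[-0.029, -0.982, 0.184, 0.302], [-0.999, 0.031, 0.006, -0.187], [-0.012, -0.184, -0.983, 1.287], [0.0, 0.0, 0.0, 1.0]]
caddy [([322.0, 218.0], 0.94), ([468.0, 219.0], 0.59)]
stand [([229.0, 193.0], 0.74)]
screws []
beaker [([180.0, 211.0], 0.65), ([322.0, 221.0], 0.31)]
flask [([306.0, 173.0], 0.53)]
petri_dish [([240.0, 242.0], 0.75)]
pocket_mouth [([467.0, 220.0], 0.81), ([322.0, 222.0], 0.79)]
```

View pics/both.png

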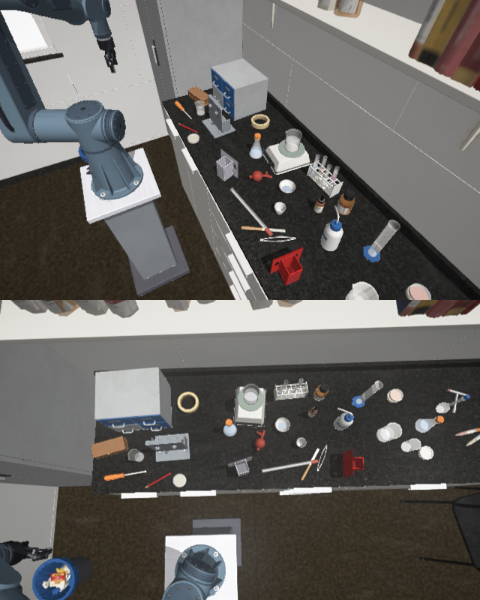

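The grey caddy is at about (322,218) in the top picture, with the stand at (229,193) to its left. The red look-alike is at (467,220). The flask is at (306,173) and the petri dish at (240,242).

Run:
```python
from h import *
a=cv2.imread('pics/s1.png');b=cv2.imread('pics/t1.png')
A=cv2.resize(a[90:250,240:370],(650,800),interpolation=cv2.INTER_CUBIC)
B=cv2.resize(b[160:260,160:360],(800,400),interpolation=cv2.INTER_CUBIC)
cv2.imwrite('pics/c1.png',cv2.resize(a[100:250,240:370],(520,600),interpolation=cv2.INTER_CUBIC));cv2.imwrite('pics/c2.png',B)
c=viewer.calibration('top')
for n,u,v,z in [('cadtop',322,218,.09),('standtop',229,193,.1),('flask',306,173,.05),('petri',240,242,.01),('beaker',180,211,.05)]: print(n,onz(c,u,v,z).round(3))
```

```text
cadtop [ 0.456 -0.195  0.09 ]
standtop [0.548 0.11  0.1  ]
flask [ 0.621 -0.145  0.05 ]
petri [0.391 0.092 0.01 ]
beaker [0.501 0.29  0.05 ]
```

View pics/c1.png

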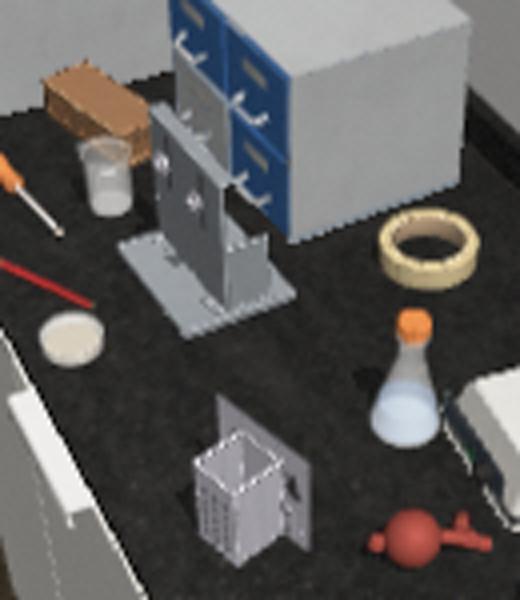

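View pics/c2.png

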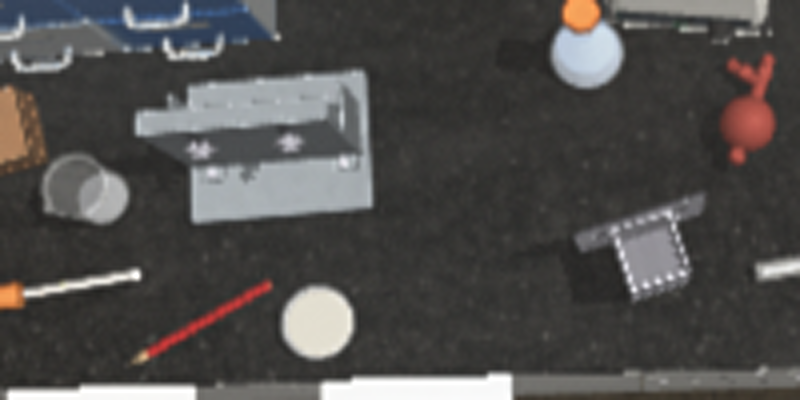

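```bash
cat > fit.py <<'E'
from h import *
from scipy.optimize import minimize
def box(x0,x1,y0,y1,z0,z1): return np.array([[x,y,z] for x in(x0,x1) for y in(y0,y1) for z in(z0,z1)])
CAD=[box(-.027,.027,-.025,.025,0,.09),box(.027,.030,-.056,.056,0,.108)]
STAND=[box(0,.005,-.075,.075,0,.168),box(-.048,.078,-.08,.08,0,.015)]
def pose(p,P):
    c,s=np.cos(p[2]),np.sin(p[2]); return P@np.array([[c,-s,0],[s,c,0],[0,0,1]]).T+[p[0],p[1],p[3] if len(p)>3 else 0]
def sil(c,boxes,p,S=4):
    im=np.zeros((400*S,640*S),np.uint8)
    for b in boxes: cv2.fillConvexPoly(im,cv2.convexHull(((proj(c,pose(p,b))+.5)*S).astype(np.float32)).astype(np.int32),255)
    return cv2.resize(im,(640,400),interpolation=cv2.INTER_AREA)/255.
def fit(obs,boxes,p0):
    def f(p):
        e=0
        for c,m in obs:
            s=sil(c,boxes,p); e+=1-np.minimum(s,m).sum()/np.maximum(s,m).sum()
        return e
    r=None
    for st in (.02,.006):
        x=p0 if r is None else r.x
        r=minimize(f,x,method='Nelder-Mead',options=dict(initial_simplex=np.vstack([x]+[np.array(x)+d for d in np.diag([st,st,st*8])]),xatol=1e-4,fatol=1e-4))
    return r.x,r.fun
def near(n,o,uv):
    rs=spotter.outline_of(n,o); 
    return min(rs,key=lambda r:np.hypot(*(np.array(r['centre'])*[640,400]-uv)))
E
python3 - <<'E'
from fit import *
for o,B,p0,uv in [('caddy',CAD,[.456,-.195,.2],dict(scene=(304,223),top=(322,218))),('stand',STAND,[.56,.11,.05],dict(scene=(290,165),top=(229,193)))]:
    obs=[]
    for n in ('scene','top'):
        r=near(n,o,uv[n]);m=r['region'].astype(float);print(o,n,m.sum(),r['score']);obs.append((viewer.calibration(n),m))
    for w in (obs,obs[:1],obs[1:]): print(fit(w,B,p0))
E
```

```text
caddy scene 827.0 0.84
caddy top 354.0 0.91
(array([ 0.44142354, -0.19597577,  0.28875118]), np.float64(0.22581497291927255))
(array([ 0.4414868 , -0.19739746,  0.27261951]), np.float64(0.053010855214903896))
(array([ 0.44166361, -0.19464869,  0.28399282]), np.float64(0.1632283375882264))
stand scene 1252.0 0.82
stand top 1626.0 0.65
(array([0.54004251, 0.13195264, 0.04467642]), np.float64(0.24619937811740422))
(array([0.54074768, 0.13097736, 0.05957227]), np.float64(0.12493065146310656))
(array([0.53964363, 0.1309137 , 0.0365651 ]), np.float64(0.12151707904098175))
```

```bash
cat >> h.py <<'E'
from scipy.spatial.transform import Rotation as Ro
def Rt():
    s=monitor.get_obs(); q=s['eef_rot']; return np.array(s['eef_pos']),Ro.from_quat([q[1],q[2],q[3],q[0]]).as_matrix(),s
def down(a): # tool down, tool y axis at world angle a
    y=np.array([np.cos(a),np.sin(a),0]); z=np.array([0,0,-1.]); return np.c_[np.cross(y,z),y,z]
def goto(pos,a):
    p,R,s=Rt(); d=R.T@(np.array(pos)-p)/.06; r=Ro.from_matrix(R.T@down(a)).as_rotvec(degrees=True)/8
    print('t',s['time_s'],'shift',d.round(3),'turn',r.round(3))
E
python3 - <<'E'
from h import *
p,R,s=Rt(); c=viewer.calibration('wrist'); E=np.array(c['extrinsics'])
print(c['fovy'],c['cx'],c['cy'],(R.T@(E[:3,3]-p)).round(4),(R.T@E[:3,:3]).round(3).tolist())
for a in (1.85,1.85-np.pi): goto([.441,-.196,.25],a)
E
```

```text
61.92394091400153 320.04641290635305 198.80989423012755 [ 0.0828 -0.0007 -0.1332] [[-0.001, -0.948, -0.317], [1.0, -0.001, -0.0], [-0.0, -0.317, 0.948]]
t 1.0 shift [ -7.956 -10.765  -0.178] turn [-0.     0.    -3.939]
t 1.0 shift [ -7.956 -10.765  -0.178] turn [ 0.     0.    18.561]
```

{"method": "move_arm", "body": {
  "motion": [
    [[-7.95,-10.75,-0.2],[0,0,-3.94],100],
    [[-7.95,-10.75,-0.2],[0,0,-3.94],100],
    [[-7.95,-10.75,-0.2],[0,0,-3.94],100],
    [[-7.95,-10.75,-0.2],[0,0,-3.94],100],
    [[-7.95,-10.75,-0.2],[0,0,-3.94],100],
    [[-7.95,-10.75,-0.2],[0,0,-3.94],100],
    [[-7.95,-10.75,-0.2],[0,0,-3.94],100],
    [[-7.95,-10.75,-0.2],[0,0,-3.94],100],
    [[-7.95,-10.75,-0.2],[0,0,-3.94],100],
    [[-7.95,-10.75,-0.2],[0,0,-3.94],100]
  ]
}}

```text
time_s: 2.25
eef_pos: [0.374, -0.0208, 0.2492]
eef_rot: [0.001, -0.139, 0.99, -0.0]
wrist_force: [1.4, 0.3, 0.6]
opening: 1.001
```

Run:
```python
from h import *
goto([.441,-.196,.25],1.85)
```

```text
t 2.25 shift [-0.27  -3.115 -0.01 ] turn [-0.007  0.013 -0.004]
```

{"method": "move_arm", "body": {
  "motion": [
    [[-0.27,-3.1,0],[0,0,0],100],
    [[-0.27,-3.1,0],[0,0,0],100],
    [[-0.27,-3.1,0],[0,0,0],100],
    [[-0.27,-3.1,0],[0,0,0],100],
    [[-0.27,-3.1,0],[0,0,0],100]
  ]
}}

```text
time_s: 2.88
eef_pos: [0.44, -0.1927, 0.2482]
eef_rot: [-0.0, -0.139, 0.99, 0.001]
wrist_force: [-0.6, 0.6, 0.3]
opening: 1.003
```

Run:
```python
from fit import *
p,R,s=Rt();print(p.round(4))
c=viewer.calibration('wrist');im=save('wrist','w1.png')
rs=spotter.outline_of('wrist','caddy');print([(r['score'],r['centre'],r['region'].sum()) for r in rs])
m=rs[0]['region'].astype(float);print(fit([(c,m)],CAD,[.4415,-.196,.28]))
x,_=fit([(c,m)],CAD,[.4415,-.196,.28])
for b in CAD:
    cv2.polylines(im,[cv2.convexHull(proj(c,pose(x,b)).astype(np.float32)).astype(np.int32)],True,(0,255,0),1)
cv2.imwrite('pics/w1f.png',im); goto([*x[:2],.25],1.5708+x[2])
```

```text
[ 0.44   -0.1927  0.2482]
[(0.97, [0.4994, 0.489], np.int64(6411)), (0.24, [0.9898, 0.9308], np.int64(128))]
(array([ 0.44113384, -0.19616289,  0.28801095]), np.float64(0.043629630848348366))
t 2.975 shift [ 0.003 -0.075 -0.023] turn [ 0.002  0.    -0.055]
```

View pics/w1f.png

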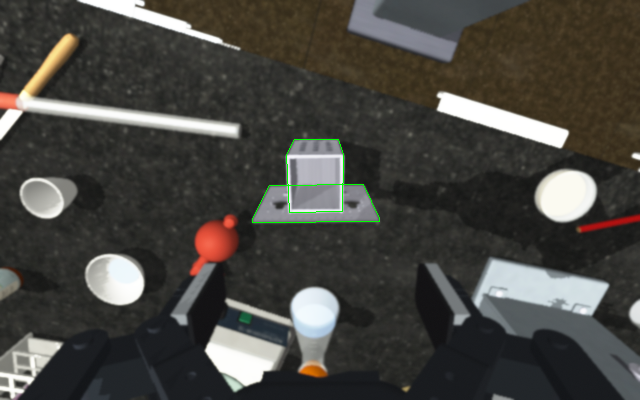

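The overlay fits the caddy at (0.441,-0.196), yaw 0.288. I'm descending to grip it.

{"method": "move_arm", "body": {
  "motion": [
    [[0.04,-0.075,1],[0,0,-0.05],100],
    [[0.04,-0.075,2],[0,0,-0.05],100],
    [[0.04,-0.075,2.7],[0,0,-0.05],100],
    [[0.04,-0.075,3.02],[0,0,-0.05],100],
    [[0.04,-0.075,3.02],[0,0,-0.05],100],
    [[0.04,-0.075,3.02],[0,0,-0.05],100]
  ]
}}

```text
time_s: 3.72
eef_pos: [0.4401, -0.1978, 0.0687]
eef_rot: [0.001, -0.143, 0.99, -0.001]
wrist_force: [0.1, -0.5, 0.0]
opening: 1.001
```

{"method": "move_arm", "body": {
  "motion": [
    [[0,0,0],[0,0,0],0],
    [[0,0,0],[0,0,0],0],
    [[0,0,0],[0,0,0],0],
    [[0,0,0],[0,0,0],0],
    [[0,0,0],[0,0,0],0],
    [[0,0,0],[0,0,0],0]
  ]
}}

```text
time_s: 4.47
eef_pos: [0.4399, -0.1981, 0.0686]
eef_rot: [0.001, -0.143, 0.99, -0.0]
wrist_force: [-0.7, 2.4, 7.1]
opening: 0.573
```

{"method": "move_arm", "body": {
  "motion": [
    [[0,0,-0.4],[0,0,0],0],
    [[0,0,-1.2],[0,0,0],0],
    [[0,0,-2.2],[0,0,0],0],
    [[0,0,-3.2],[0,0,0],0],
    [[0,0,-3.85],[0,0,0],0],
    [[0,0,-3.85],[0,0,0],0],
    [[0,0,-3.85],[0,0,0],0]
  ]
}}

```text
time_s: 5.35
eef_pos: [0.4385, -0.1973, 0.2966]
eef_rot: [-0.001, -0.143, 0.99, 0.001]
wrist_force: [0.0, 0.1, -4.1]
opening: 0.575
```

Run:
```python
from h import *
print(Rt()[2]['wrist_force'],Rt()[2]['torque']);goto([.47,0,.30],1.616)
```

```text
[ 6.34263690e-04  8.86719704e-02 -4.14057878e+00] [-0.04801626  0.05914827 -0.02664025]
t 5.35 shift [-1.432  3.006 -0.052] turn [ 0.014 -0.013  1.726]
```

{"method": "move_arm", "body": {
  "motion": [
    [[-1.43,3,-0.05],[0,0,1.73],0],
    [[-1.43,3,-0.05],[0,0,1.73],0],
    [[-1.43,3,-0.05],[0,0,1.73],0],
    [[-1.43,3,-0.05],[0,0,1.73],0],
    [[-1.43,3,-0.05],[0,0,1.73],0],
    [[-1.43,3,-0.05],[0,0,1.73],0]
  ]
}}

```text
time_s: 6.1
eef_pos: [0.47, -0.0014, 0.2997]
eef_rot: [-0.002, -0.022, 1.0, 0.0]
wrist_force: [0.5, -0.0, -2.9]
opening: 0.571
```

Run:
```python
from fit import *
p,R,s=Rt();print(p.round(4),s['wrist_force'])
c=viewer.calibration('wrist');im=save('wrist','w2.png')
import pickle;pickle.dump((c,p,R),open('w2.pkl','wb'))
for n in ('screws','stand','caddy'):
    print(n,[(round(r['score'],2),np.round(np.array(r['centre'])*[640,400])) for r in spotter.search_frame('wrist',n)])
```

```text
[ 0.47   -0.0014  0.2997] [ 0.47424781 -0.01409834 -2.86139553]
screws []
stand [(0.93, array([440., 235.]))]
caddy [(0.64, array([323., 289.])), (0.46, array([552., 208.]))]
```

View pics/w2.png

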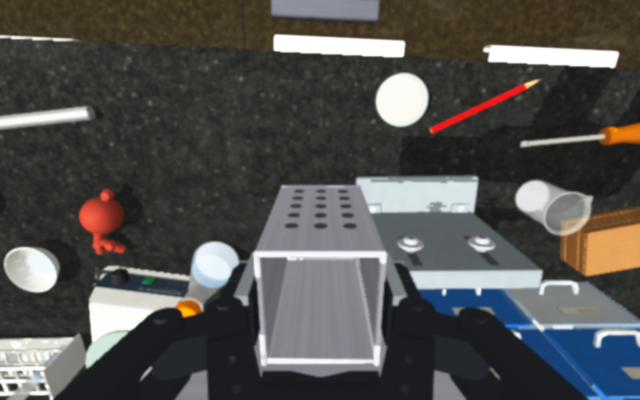

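The left screw is at about (411,243) and the right one at (482,243) on the panel. The held caddy's mouth corners run from (258,253) to (385,252). I'll zoom in once on the panel.

Run:
```python
from h import *
a=cv2.imread('pics/w2.png');cv2.imwrite('pics/w2z.png',cv2.resize(a[165:295,350:550],(800,520),interpolation=cv2.INTER_CUBIC))
```

```text
(no output)
```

View pics/w2z.png

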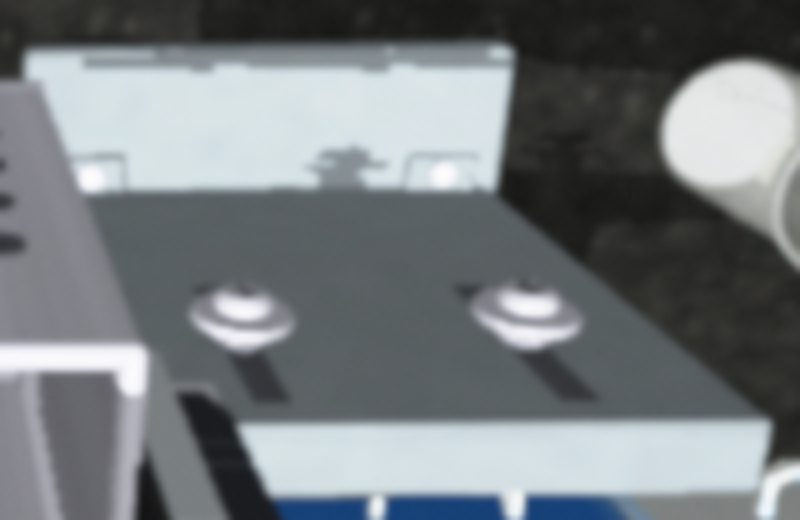

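```bash
cat > st.py <<'E'
from fit import *
import pickle
from scipy.optimize import least_squares
c,p,R=pickle.load(open('w2.pkl','rb'))
P=lambda u,v:np.array([350+u/4,165+v/4])
obj=np.array([[0,.075,.015],[0,.075,.168],[-.048,.08,0],[-.048,-.08,0]])
img=np.array([P(498,190),P(772,420),P(514,47),P(25,50)])
hd=np.array([P(243,302),P(528,302)])
def res(q,full=False):
    o=np.vstack([obj,[[-.012,-.036,q[3]],[-.012,.036,q[3]]]])
    return (proj(c,pose(q[:3],o))-np.vstack([img,hd])).ravel()
r=least_squares(res,[.54,.131,.045,.128]);print(r.x.round(4));print(r.fun.reshape(-1,2).round(1))
q=r.x
# caddy mouth check, tool frame
def mouth(dx,z): 
    T=np.array([[.027,-.025],[.027,.025],[-.027,.025],[-.027,-.025]]) # tool x = -caddy x ; tool y=-caddy y
    t=np.c_[T[:,0]+dx,T[:,1],np.full(4,-(.09-z))]; return proj(c,p+t@R.T)
print(mouth(-.0016,.0686).round(1).tolist())
E
python3 st.py
```

```text
[0.5408 0.1308 0.0577 0.124 ]
[[-2.2  0.1]
 [ 2.8  2.4]
 [-2.7 -1.8]
 [-0.  -0.9]
 [ 0.5  0.3]
 [-0.  -0.6]]
[[254.0, 250.1], [388.1, 250.0], [380.0, 364.5], [262.1, 364.6]]
```

{"method": "move_arm", "body": {
  "motion": [
    [[-0.42,0,0.8],[0,0,0],0],
    [[-0.42,0,1.66],[0,0,0],0],
    [[-0.42,0,1.66],[0,0,0],0],
    [[-0.42,0,1.66],[0,0,0],0],
    [[-0.42,0,1.66],[0,0,0],0]
  ]
}}

```text
time_s: 6.92
eef_pos: [0.4976, -0.0004, 0.2046]
eef_rot: [0.002, -0.022, 1.0, -0.001]
wrist_force: [0.5, 0.0, -3.0]
opening: 0.576
```

Run:
```python
from h import *
import pickle
p,R,s=Rt();print(p.round(4),s['wrist_force'])
c=viewer.calibration('wrist');im=save('wrist','w3.png')
pickle.dump((c,p,R),open('w3.pkl','wb'))
cv2.imwrite('pics/w3z.png',cv2.resize(im[170:370,400:640],(720,600),interpolation=cv2.INTER_CUBIC))
```

```text
[ 4.976e-01 -4.000e-04  2.046e-01] [ 0.53125521  0.04446415 -2.99718619]
```

View pics/w3z.png

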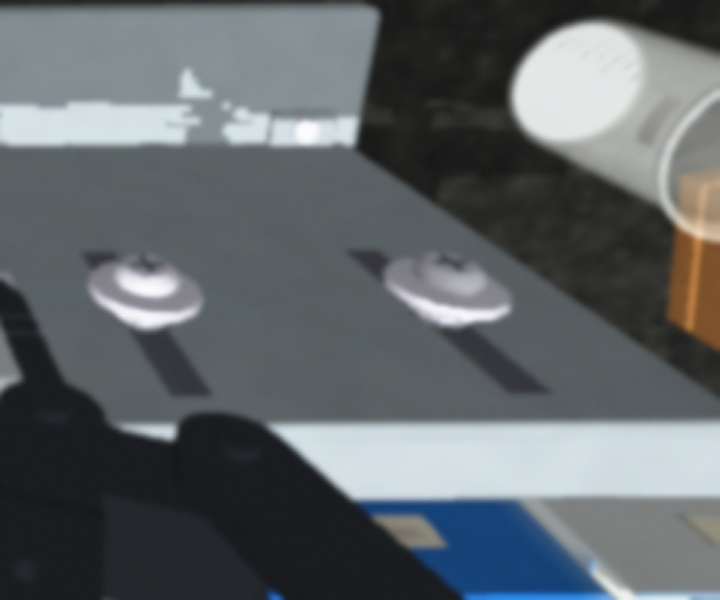

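```bash
cat > st2.py <<'E'
from st import *
c3,p3,R3=pickle.load(open('w3.pkl','rb'))
Q=lambda u,v:np.array([400+u/3,170+v/3])
obj3=np.array([[0,.075,.015],[-.048,.08,0]]); img3=np.array([Q(357,150),Q(380,8)])
hd3=np.array([Q(147,274),Q(449,272)])
def res2(q,only=False):
    H=np.array([[-.012,-.036,q[3]],[-.012,.036,q[3]]])
    a=np.r_[(proj(c,pose(q,H*[1,1,0])+[0,0,q[3]-q[3]] if 0 else pose(q[:3],H))-hd).ravel()*2,(proj(c3,pose(q[:3],H))-hd3).ravel()*2]
    if only: return a
    return np.r_[a,(proj(c,pose(q[:3],obj))-img).ravel()*.7,(proj(c3,pose(q[:3],obj3))-img3).ravel()*.7]
for only in (False,True):
    r=least_squares(res2,[.54,.131,.045,.124],args=(only,),loss='soft_l1');print(r.x.round(4),res2(r.x,only).reshape(-1,2).round(1).tolist())
E
python3 st2.py
```

```text
[0.5408 0.1308 0.0577 0.124 ]
[[-2.2  0.1]
 [ 2.8  2.4]
 [-2.7 -1.8]
 [-0.  -0.9]
 [ 0.5  0.3]
 [-0.  -0.6]]
[[254.0, 250.1], [388.1, 250.0], [380.0, 364.5], [262.1, 364.6]]
[0.5409 0.1312 0.0509 0.123 ] [[1.4, -0.4], [-0.1, -1.4], [1.1, 0.5], [-1.3, 0.7], [-1.4, 0.4], [2.1, 2.1], [-1.6, -0.9], [0.3, -0.8], [-1.6, -0.4], [-3.3, -1.2]]
[0.5397 0.1298 0.0509 0.1253] [[0.2, -0.8], [-0.3, -1.7], [0.2, 0.5], [-0.1, 0.7]]
```

Run:
```python
from h import *
goto([.45,.0,.205],1.620);goto([.465,.127,.205],1.620)
```

```text
t 6.975 shift [ 0.789  0.04  -0.015] turn [-0.009  0.031 -0.033]
t 6.975 shift [ 0.445  2.144 -0.016] turn [-0.009  0.031 -0.033]
```

{"method": "move_arm", "body": {
  "motion": [
    [[0.8,0,0],[0,0,-0.03],0],
    [[0.6,1.0,0],[0,0,-0.03],0],
    [[0.45,2.0,0],[0,0,-0.03],0],
    [[0.45,2.14,0],[0,0,-0.03],0],
    [[0.45,2.14,0.6],[0,0,-0.03],0],
    [[0.45,2.14,1.15],[0,0,-0.03],0],
    [[0.45,2.14,1.18],[0,0,-0.03],0],
    [[0.45,2.14,1.18],[0,0,-0.03],0]
  ]
}}

```text
time_s: 7.98
eef_pos: [0.4643, 0.1269, 0.1325]
eef_rot: [0.001, -0.024, 1.0, -0.0]
wrist_force: [0.3, -0.2, -2.6]
opening: 0.571
```

```bash
cat >> h.py <<'E'
ST=(.540,.1305,.049); H=.1245
def rel(v=True):
    p,R,s=Rt(); c_,s_=np.cos(ST[2]),np.sin(ST[2]); d=p-[ST[0],ST[1],0]
    x,y=c_*d[0]+s_*d[1],-s_*d[0]+c_*d[1]
    F=np.array(s['wrist_force']); f=[c_*F[0]+s_*F[1],-s_*F[0]+c_*F[1],F[2]]
    e=Ro.from_matrix(down(np.pi/2+ST[2]).T@R).as_rotvec(degrees=True)
    print('t %.2f back_x %.1f y %.1f hole_z %.1f mm'%(s['time_s'],(x+.032)*1e3,y*1e3,(p[2]-.0086-H)*1e3),'F',np.round(f,1),'T',np.round(s['torque'],2),'toolrot',e.round(2))
E
python3 -c "
from h import *
rel()
c=viewer.calibration('wrist');im=save('wrist','w4.png')"
```

```text
t 7.97 back_x -43.7 y 0.2 hole_z -0.6 mm F [ 0.3 -0.2 -2.6] T [-0.05  0.05  0.02] toolrot [ 0.01 -0.12  0.03]
```

View pics/w4.png

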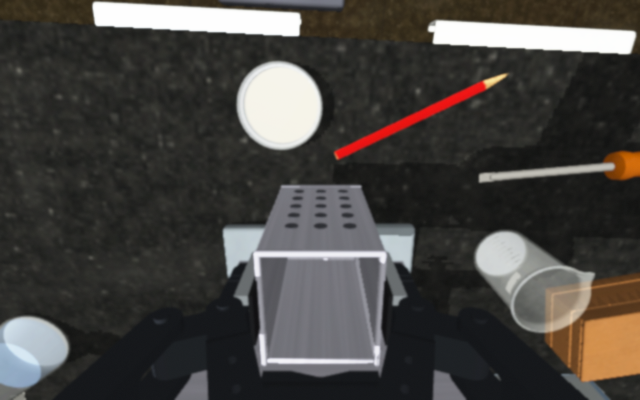

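The stand's foot corners at (222,226) and (414,226) lie about symmetric around the caddy, so it is centred to within about 1 mm. I'm approaching.

{"method": "move_arm", "body": {
  "motion": [
    [[-0.2,-0.01,-0.01],[0,0,0],0],
    [[-0.38,-0.01,-0.01],[0,0,0],0],
    [[-0.42,-0.01,-0.01],[0,0,0],0],
    [[-0.42,-0.01,-0.01],[0,0,0],0]
  ]
}}

```text
time_s: 8.52
eef_pos: [0.4885, 0.1279, 0.1315]
eef_rot: [-0.0, -0.024, 1.0, 0.0]
wrist_force: [0.5, 0.2, -3.1]
opening: 0.576
```

{"method": "move_arm", "body": {
  "motion": [
    [[-0.03,0,0],[0,0,0],0],
    [[-0.06,0,0],[0,0,0],0],
    [[-0.06,0,0],[0,0,0],0]
  ]
}}

```text
time_s: 8.9
eef_pos: [0.4921, 0.1281, 0.1316]
eef_rot: [0.0, -0.024, 1.0, -0.0]
wrist_force: [0.8, 0.3, -2.8]
opening: 0.578
```

{"method": "move_arm", "body": {
  "motion": [
    [[-0.02,0,0],[0,0,0],0],
    [[-0.04,0,0],[0,0,0],0],
    [[-0.04,0,0],[0,0,0],0]
  ]
}}

```text
time_s: 9.28
eef_pos: [0.4939, 0.1282, 0.1314]
eef_rot: [-0.001, -0.025, 1.0, -0.0]
wrist_force: [-3.2, 0.3, -0.8]
opening: 0.572
```

```bash
python3 -c "
from h import *
rel()"
```

```text
t 9.28 back_x -14.2 y -0.0 hole_z -1.7 mm F [-3.2  0.5 -0.8] T [-0.03  0.45  0.  ] toolrot [ 0.    0.07 -0.  ]
```

{"method": "move_arm", "body": {
  "motion": [
    [[0.03,0,0],[0,0,0],0],
    [[0.03,0,-0.033],[0,0,0],0],
    [[0.03,0,-0.033],[0,0,0],0],
    [[0,0,-0.033],[0,0,0],0],
    [[0,0,-0.033],[0,0,0],0]
  ]
}}

```text
time_s: 9.9
eef_pos: [0.4947, 0.1282, 0.1336]
eef_rot: [0.0, -0.024, 1.0, 0.0]
wrist_force: [0.4, 0.3, -3.5]
opening: 0.574
```

```bash
python3 -c "
from h import *
rel()"
```

```text
t 9.90 back_x -13.4 y -0.1 hole_z 0.5 mm F [ 0.4  0.3 -3.5] T [-0.    0.06 -0.  ] toolrot [-0.   -0.02  0.01]
```

The contact is gone with the plate raised 2 mm, so I'll keep going forward.

{"method": "move_arm", "body": {
  "motion": [
    [[-0.02,0,0],[0,0,0],0],
    [[-0.04,0,0],[0,0,0],0],
    [[-0.04,0,0],[0,0,0],0]
  ]
}}

```text
time_s: 10.28
eef_pos: [0.4969, 0.1283, 0.1336]
eef_rot: [0.0, -0.024, 1.0, 0.0]
wrist_force: [0.3, 0.1, -2.2]
opening: 0.58
```

{"method": "move_arm", "body": {
  "motion": [
    [[-0.015,0,0],[0,0,0],0],
    [[-0.03,0,0],[0,0,0],0],
    [[-0.03,0,0],[0,0,0],0]
  ]
}}

```text
time_s: 10.65
eef_pos: [0.4979, 0.1284, 0.1333]
eef_rot: [-0.001, -0.025, 1.0, -0.0]
wrist_force: [-3.7, -0.3, -1.0]
opening: 0.577
```

```bash
python3 -c "
from h import *
rel()"
```

```text
t 10.65 back_x -10.1 y -0.0 hole_z 0.2 mm F [-3.7 -0.2 -1. ] T [-0.08  0.64  0.03] toolrot [ 0.    0.09 -0.01]
```

{"method": "move_arm", "body": {
  "motion": [
    [[-0.02,0,0],[0,0,0],0],
    [[-0.02,0,0],[0,0,0],0]
  ]
}}

```text
time_s: 10.9
eef_pos: [0.499, 0.1284, 0.1332]
eef_rot: [-0.001, -0.025, 1.0, -0.0]
wrist_force: [-5.1, 0.4, -0.1]
opening: 0.576
```

```bash
python3 -c "
from h import *
rel()"
```

```text
t 10.90 back_x -9.1 y -0.0 hole_z 0.1 mm F [-5.1  0.6 -0.1] T [-0.06  0.92  0.1 ] toolrot [-0.    0.12 -0.  ]
```

{"method": "move_arm", "body": {
  "motion": [
    [[-0.02,0,0],[0,0,0],0],
    [[-0.02,0,0],[0,0,0],0],
    [[-0.02,0,0],[0,0,0],0]
  ]
}}

```text
time_s: 11.28
eef_pos: [0.4997, 0.1285, 0.1332]
eef_rot: [-0.002, -0.025, 1.0, -0.0]
wrist_force: [-7.5, -0.9, 0.2]
opening: 0.575
```

```bash
python3 -c "
from h import *
rel()"
```

```text
t 11.28 back_x -8.3 y -0.0 hole_z 0.1 mm F [-7.5 -0.5  0.2] T [-0.14  1.14  0.05] toolrot [ 0.    0.17 -0.01]
```

{"method": "move_arm", "body": {
  "motion": [
    [[0,0,0.025],[0,0,0],0],
    [[0,0,0.05],[0,0,0],0],
    [[0,0,0.05],[0,0,0],0]
  ]
}}

```text
time_s: 11.65
eef_pos: [0.4995, 0.1286, 0.1299]
eef_rot: [-0.002, -0.025, 1.0, 0.0]
wrist_force: [-7.2, -0.4, -2.0]
opening: 0.575
```

```bash
python3 -c "
from h import *
rel()"
```

```text
t 11.65 back_x -8.5 y 0.1 hole_z -3.2 mm F [-7.3 -0.1 -2. ] T [-0.05  1.14  0.01] toolrot [-0.    0.2  -0.01]
```

{"method": "move_arm", "body": {
  "motion": [
    [[0,0,0.025],[0,0,0],0],
    [[0,0,0.05],[0,0,0],0],
    [[0,0,0.05],[0,0,0],0]
  ]
}}

```text
time_s: 12.02
eef_pos: [0.4995, 0.1286, 0.1269]
eef_rot: [-0.002, -0.025, 1.0, 0.0]
wrist_force: [-7.1, -0.6, -1.0]
opening: 0.575
```

```bash
python3 -c "
from h import *
rel()"
```

```text
t 12.03 back_x -8.5 y 0.1 hole_z -6.2 mm F [-7.1 -0.2 -1. ] T [-0.    1.13  0.07] toolrot [-0.01  0.2  -0.01]
```

{"method": "move_arm", "body": {
  "motion": [
    [[0,0,0.03],[0,0,0],0],
    [[0,0,0.06],[0,0,0],0],
    [[0,0,0.06],[0,0,0],0]
  ]
}}

```text
time_s: 12.4
eef_pos: [0.4996, 0.1286, 0.1233]
eef_rot: [-0.002, -0.025, 1.0, 0.0]
wrist_force: [-7.5, 0.5, -0.6]
opening: 0.577
```

```bash
python3 -c "
from h import *
rel()"
```

```text
t 12.40 back_x -8.5 y 0.1 hole_z -9.8 mm F [-7.5  0.8 -0.6] T [-0.05  1.12  0.07] toolrot [-0.01  0.19 -0.01]
```

{"method": "move_arm", "body": {
  "motion": [
    [[0,0,0.03],[0,0,0],0],
    [[0,0,0.06],[0,0,0],0],
    [[0,0,0.06],[0,0,0],0]
  ]
}}

```text
time_s: 12.78
eef_pos: [0.4996, 0.1286, 0.1198]
eef_rot: [-0.002, -0.025, 1.0, 0.0]
wrist_force: [-7.2, -0.1, 0.0]
opening: 0.577
```

{"method": "move_arm", "body": {
  "motion": [
    [[0,0,0.02],[0,0,0],0],
    [[0,0,0.03],[0,0,0],0],
    [[0,0,0.03],[0,0,0],0]
  ]
}}

```text
time_s: 13.15
eef_pos: [0.4997, 0.1286, 0.1181]
eef_rot: [-0.002, -0.025, 1.0, 0.0]
wrist_force: [-8.4, -0.2, -0.5]
opening: 0.578
```

```bash
python3 -c "
from h import *
rel()"
```

```text
t 13.15 back_x -8.4 y 0.1 hole_z -15.0 mm F [-8.4  0.2 -0.5] T [0.02 1.1  0.05] toolrot [-0.01  0.18 -0.01]
```

{"method": "move_arm", "body": {
  "motion": [
    [[0,0,0.02],[0,0,0],0],
    [[0,0,0.02],[0,0,0],0]
  ]
}}

```text
time_s: 13.4
eef_pos: [0.4998, 0.1286, 0.1173]
eef_rot: [-0.001, -0.025, 1.0, -0.0]
wrist_force: [-9.1, -0.5, 3.5]
opening: 0.576
```

{"method": "move_arm", "body": {
  "motion": [
    [[0,0,0.02],[0,0,0],0],
    [[0,0,0.02],[0,0,0],0]
  ]
}}

```text
time_s: 13.65
eef_pos: [0.5, 0.1286, 0.117]
eef_rot: [-0.001, -0.025, 1.0, -0.0]
wrist_force: [-12.6, -0.6, 10.7]
opening: 0.576
```

{"method": "move_arm", "body": {
  "motion": [
    [[0,0,0.015],[0,0,0],0],
    [[0,0,0.015],[0,0,0],0]
  ]
}}

```text
time_s: 13.9
eef_pos: [0.5001, 0.1286, 0.1168]
eef_rot: [-0.001, -0.025, 1.0, -0.0]
wrist_force: [-16.2, -0.3, 15.0]
opening: 0.573
```

{"method": "move_arm", "body": {
  "motion": [
    [[0.01,0,0],[0,0,0],0],
    [[0.01,0,0],[0,0,0],0],
    [[0.01,0,0],[0,0,0],0]
  ]
}}

```text
time_s: 14.28
eef_pos: [0.5, 0.1286, 0.1168]
eef_rot: [-0.0, -0.025, 1.0, -0.0]
wrist_force: [-13.1, -0.1, 13.1]
opening: 0.574
```

```bash
python3 -c "
from h import *
rel()"
```

```text
t 14.28 back_x -8.1 y 0.1 hole_z -16.3 mm F [-13.1   0.6  13.1] T [-0.27  1.52 -0.01] toolrot [ 0.01  0.05 -0.03]
```

{"method": "move_arm", "body": {
  "motion": [
    [[0.01,0,-0.01],[0,0,0],0],
    [[0.02,0,-0.015],[0,0,0],0],
    [[0.02,0,-0.015],[0,0,0],0]
  ]
}}

```text
time_s: 14.65
eef_pos: [0.4997, 0.1286, 0.117]
eef_rot: [0.001, -0.025, 1.0, 0.0]
wrist_force: [-4.9, 0.7, 5.8]
opening: 0.574
```

{"method": "move_arm", "body": {
  "motion": [
    [[0,0,0],[0,0,0],85],
    [[0,0,0],[0,0,0],85],
    [[0,0,0],[0,0,0],85],
    [[0,0,0],[0,0,0],85]
  ]
}}

```text
time_s: 15.15
eef_pos: [0.4994, 0.1283, 0.1162]
eef_rot: [0.0, -0.024, 1.0, 0.0]
wrist_force: [1.1, 0.7, -0.1]
opening: 0.849
```

```bash
python3 -c "
from h import *
rel()"
```

```text
t 15.15 back_x -8.7 y -0.2 hole_z -16.9 mm F [ 1.2  0.7 -0.1] T [-0.04  0.03 -0.  ] toolrot [ 0.   -0.01  0.01]
```

Free of contact. I'll retreat upward, back toward the robot, and look.

{"method": "move_arm", "body": {
  "motion": [
    [[0,0,-0.4],[0,0,0],85],
    [[0,0,-1.2],[0,0,0],85],
    [[0,0,-2.2],[0,0,0],85],
    [[1,0,-2.8],[0,0,0],85],
    [[1.5,0,-3],[0,0,0],85],
    [[1.5,0,-3],[0,0,0],85],
    [[1.5,0,-3],[0,0,0],85]
  ]
}}

```text
time_s: 16.02
eef_pos: [0.4097, 0.124, 0.2961]
eef_rot: [0.0, -0.024, 1.0, -0.0]
wrist_force: [-0.2, -0.2, -0.3]
opening: 0.849
```

Run:
```python
from fit import *
rel()
c=viewer.calibration('wrist');im=save('wrist','w5.png');s=save('scene','s5.png')
# expected hung caddy
p=np.array([.540,.1305]);e=np.array([np.cos(.049),np.sin(.049)])
for dz in (0.,):
    q=[*(p-e*(.030+.0085)),.049,.1265-.078]
    for b in CAD: cv2.polylines(im,[cv2.convexHull(proj(c,pose(q,b)).astype(np.float32)).astype(np.int32)],True,(0,255,0),1)
Z=cv2.resize(s[100:220,240:360],(400,400),interpolation=cv2.INTER_CUBIC)
cv2.imwrite('pics/end.png',np.hstack([im[:, 140:540],Z]))
```

```text
t 16.02 back_x -98.5 y -0.1 hole_z 163.0 mm F [-0.2 -0.2 -0.3] T [-0.05  0.01 -0.03] toolrot [ 0.   -0.05  0.01]
```

View pics/end.png

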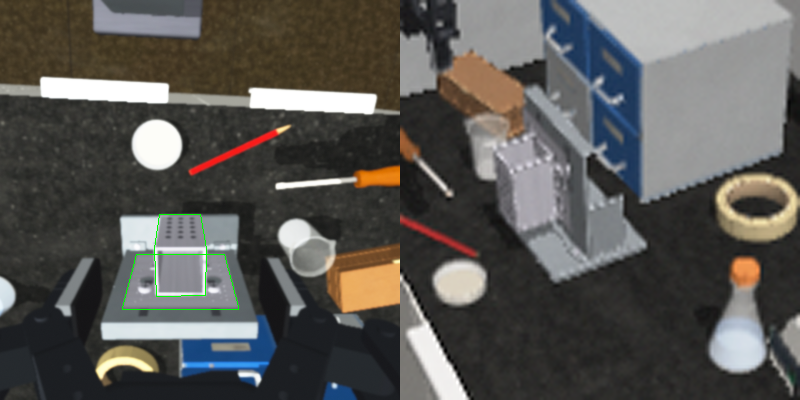

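The caddy hangs with both heads in front of the plate, at (146,288) and (214,288), and its outline matches the expected pose. The bystanders look unmoved and the arm is clear.

```bash
python3 -c "
from h import *
print(workorder.hand_in(), monitor.get_obs()['time_s'])"
```

```text
the job is handed in; nothing more can be done
the job is handed in; nothing more can be done
```

The caddy is hanging on both screws, the gripper has let go, and I've handed the job in at about 16 s of the 48 s allowed. The hand-in gives no verdict, so these are my own checks.

- **Entering the holes:** On the first try the plate touched the screw heads lightly (about 3 N), so I backed off, raised it 2 mm and went in. The collars then pushed back with 4 to 7.5 N as I pressed.
- **Sliding and bedding:** I slid the plate down about 16 mm until it met a firm stop. I pushed down with a wrist reading of 11 to 15 N for about 0.6 s, then eased off and opened the fingers.
- **Forces:** The backward press rose to about 16 N at most while bedding, below the 30 N limits.
- **Final look:** After I backed away, the wrist picture showed both screw heads in front of the plate. The caddy's outline matched the pose I expected. The beaker, flask and dish looked unmoved, and the wrist force was near zero.

**Disagreement:** The stop came about 2 mm sooner than my camera estimate of the screw height predicted (about 16 mm instead of 18 mm). By feel, the screws are about 2 mm higher than I measured, and I did not check this by a second measurement.

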